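# Feel three drive bearings and pull out the one that drags

### The arm

A 7-joint arm with a two-finger parallel gripper is mounted at the origin on a cart in front of the work surface, level with it; the furniture and walls round the work are solid. World frame = base frame: x ahead of the robot, y to its left, z up, the work surface at z = 0. Lengths are in m, angles in rad, forces in N, time in s.
With the tool pointing down it reaches from about 0.4 to 0.875 m from the base axis. Payload 19.3 kg.
Tool frame: the origin (TCP) lies at the very end of the fingers, on their centre line; the grasp point (between the pads) lies 19 mm behind it; z points along the fingers, y is the line along which they close (so a half turn about z gives the same grasp; the last joint's range is limited). The gripper opens to 85 mm and grips with 20 to 120 N. Pads are 22 mm wide; open, the fingers measure 114 mm over their backs; the gripper's body (76 mm by 85 mm) begins 54 mm behind the grasp point. The pads swing forward as they close: fully open they stand 13 mm farther back than shut.
Start: joints at [-1.382, 0.521, -0.036, 1.599, 0.021, 1.021, -0.113], TCP at [0.16, 0.604, 0.231] pointing down, gripper open.
Joint ranges: [-2.91, 2.91], [-0.3, 2.13], [-1.5, 1.42], [0.17, 2.43], [-1.26, 4.41], [0.16, 1.93], [-2.52, 2.52]. Speed limits (rad/s): [1.89, 1.89, 2.39, 2.39, 3.01, 3.01, 3.01].

### API

Orientations are given as [roll, pitch, yaw] about the fixed x, y, z axes, in that order (R = Rz(yaw) Ry(pitch) Rx(roll)).
In Python, from workcell import bot gives the robot as it stands.
- The arm moves only by the shell command python3 -m crank 'ROWS' [FORCE]. ROWS is a JSON object of lists of equal length, an entry for each row: "travel": the shift along the world's x, y, z in cm, a list of three; "turn": the turn, a rotation vector about the world's x, y, z in degrees, a list of three; "gripper": the closure, from 0 (fully open) to 1 (shut). A call has exactly 5 rows; each row is the pose to reach, as a shift and turn from the pose commanded when the call began; what a row does not reach only later rows make up. A row lasts 1/10 s, in which the tool goes at most 50 mm and 8.59 degrees, less where a joint would pass 70% of its speed; a pose out of reach is approached as far as the arm can. A call with a gripper value outside its range is refused whole. The fingers move at their own pace and stop on an object; FORCE is the grip in N (left out, the last holds). Time passes only in rows, so rows that repeat a pose let the fingers close, or fill a call up. It gives the time, the measured TCP pose, the force, the opening and the grip force at its end, in the units of the state.
- bot.observe(): the state, without advancing time (a new reading comes with each control period).
- bot.grab_frame(name): name is "scene" or "top" or "wrist"; returns a dict with "pixels" (420x560x3 uint8, red, green, blue), "fx", "fy", "cx", "cy" (pixels), "extrinsics" (4x4, takes a point from world to camera coordinates). Camera axes: x right, y down, z forward; pixel columns grow to the right and rows downward; lengths in m; the calibration is good to about 2 mm. A picture is of the moment at which its call begins. There is no depth.
- bot.job_done(): hands the job in; it is judged then, once.
The state is a dict: "clock": time; "qpos": joint angles; "qd": joint speeds; "joint_efforts": joint torques, N m; "position": TCP position; "tool_rot": TCP orientation; "force": force on the tool from outside, world axes, zero at the start; "moment": the same for the moment, N m; "grip_width": finger opening in m; "finger_force": force on a finger pad.
Only numpy, scipy, OpenCV 4.12 (cv2) and the standard library are available. Lean on these libraries where they do the work, as an engineer would, in place of code of your own. Each camera call takes 0.05 s, during which the arm holds its last target. There are 200 camera calls.

### The job

The food processor's three drive bearings stand in the wooden holder; one of them drags. With a light grip turn the black tang of each by about a quarter turn, leaving it turned, and feel how hard it goes; only then lift the bearing that drags out of the holder and set it down in the blue dish before letting go of it. Keep the two good ones seated in the holder, and do not lean on the holder or knock the mug.

Things in the scene. Friction and masses are not known exactly. Their poses are not given: they have to be found in the camera images.
- bearing_a: drive bearing, one of three alike, 0.15 kg: white square shank (20 mm square, 26 mm tall), on it a round steel housing (46 mm across, 12 mm thick), on top a black flat tang that turns in it. Origin: centre of the shank's foot, z up the axle, x and y square to the shank. Tang top: 76 mm up. Starts seated, foot 6 mm above the worktop. Any may be the one that drags
- bearing_b: drive bearing, one of three alike, 0.15 kg: white square shank (20 mm square, 26 mm tall), on it a round steel housing (46 mm across, 12 mm thick), on top a black flat tang that turns in it. Origin: centre of the shank's foot, z up the axle, x and y square to the shank. Tang top: 76 mm up. Starts seated, foot 6 mm above the worktop. Any may be the one that drags
- bearing_c: drive bearing, one of three alike, 0.15 kg: white square shank (20 mm square, 26 mm tall), on it a round steel housing (46 mm across, 12 mm thick), on top a black flat tang that turns in it. Origin: centre of the shank's foot, z up the axle, x and y square to the shank. Tang top: 76 mm up. Starts seated, foot 6 mm above the worktop. Any may be the one that drags
- bearing_a_turn (a joint): turn of bearing_a's tang, rad, positive counter-clockwise from above; at 0 the tang's length lies along the bearing's x; starts within 0.15 of 0, no stops, stays where left. Good: under 0.05 N m to turn; dragging: about 0.6 N m (pinch it with 30 to 60 N), felt about the vertical axle while turning; with the grip kept, 0.1 to 0.4 N m remain after stopping
- bearing_b_turn (a joint): turn of bearing_b's tang, rad, positive counter-clockwise from above; at 0 the tang's length lies along the bearing's x; starts within 0.15 of 0, no stops, stays where left. Good: under 0.05 N m to turn; dragging: about 0.6 N m (pinch it with 30 to 60 N), felt about the vertical axle while turning; with the grip kept, 0.1 to 0.4 N m remain after stopping
- bearing_c_turn (a joint): turn of bearing_c's tang, rad, positive counter-clockwise from above; at 0 the tang's length lies along the bearing's x; starts within 0.15 of 0, no stops, stays where left. Good: under 0.05 N m to turn; dragging: about 0.6 N m (pinch it with 30 to 60 N), felt about the vertical axle while turning; with the grip kept, 0.1 to 0.4 N m remain after stopping
- holder: beech block, 70 (x) x 300 (y) x 30 mm tall, fixed to the worktop, with three square sockets (22 mm wide, 24 mm deep) on its centre line at y = -110, 0 and +110 mm in its own frame. Shanks cannot turn in them (about 0.1 rad of play) and lift straight out. Origin: centre of its underside
- dish: shallow round blue ceramic dish, loose, 0.6 kg, 144 mm across at the rim, 34 mm tall, inner floor 5 mm above its underside and about 108 mm across. Origin: centre of its underside
- mug: white mug with dark dots, 82 x 114 x 91 mm, a bystander on the worktop. Origin: centre of its underside
- bearing_a_grip (a point): grip point of bearing_a, on the axle, 62 mm above the shank's foot (z = 68 mm while seated). The tang there is 12 mm wide, 36 mm long and 32 mm tall (14 mm above this point, 18 mm below it down to a 31 mm disc): pinch it across its 12 mm
- bearing_b_grip (a point): grip point of bearing_b, on the axle, 62 mm above the shank's foot (z = 68 mm while seated). The tang there is 12 mm wide, 36 mm long and 32 mm tall (14 mm above this point, 18 mm below it down to a 31 mm disc): pinch it across its 12 mm
- bearing_c_grip (a point): grip point of bearing_c, on the axle, 62 mm above the shank's foot (z = 68 mm while seated). The tang there is 12 mm wide, 36 mm long and 32 mm tall (14 mm above this point, 18 mm below it down to a 31 mm disc): pinch it across its 12 mm

How it is judged:
By the outcome, as a careful person would: the job done as asked, in the order asked, and still so for the second after the job is handed in, with the robot touching nothing.
It also fails if it takes over 69 s, if anything falls off the work surface, if the arm or the gripper's body presses on something with over 40 N, if the wrist force passes 120 N, or if a joint passes its speed limit or range.

## Working session

There is one attempt and no reset: what is moved stays moved. The work goes in short steps, Python scripts to look and compute and a shell command to move; the robot and the scene stay as the last step left them, time stands still between calls to the robot, and variables do not carry over. Pictures are saved under pics/ and viewed, at most 10 in all, crops included, and the job is handed in when it is done.

```bash
mkdir -p pics; ls; python3 - <<'E'
from workcell import bot
import cv2,numpy as np
for n in ["scene","top"]:
    f=bot.grab_frame(n); cv2.imwrite(f"pics/{n}0.png",f["pixels"][:,:,::-1])
    np.savez(f"pics/{n}0.npz",**f)
    print(n,f["fx"],f["fy"],f["cx"],f["cy"],np.round(f["extrinsics"],3).tolist())
print(bot.observe())
E
```

```text
pics
scene 466.473981900178 466.473981900178 280.3220166581073 209.61603030719678 [[0.551, -0.834, 0.02, -0.232], [-0.443, -0.313, -0.84, 0.277], [0.707, 0.454, -0.542, 0.781], [0.0, 0.0, 0.0, 1.0]]
top 400.9608028706147 400.9608028706147 274.15867755716295 212.3583270412115 [[0.017, -1.0, 0.023, 0.001], [-0.99, -0.02, -0.142, 0.468], [0.142, -0.02, -0.99, 0.96], [0.0, 0.0, 0.0, 1.0]]
{'clock': 0.1, 'qpos': array([-1.38219643,  0.52196938, -0.03635306,  1.59993265,  0.02117035,
        1.02106563, -0.11279782]), 'qd': array([-7.01438391e-04,  4.42941789e-05, -1.57143638e-04, -1.15835158e-03,
        9.07616859e-04,  1.87616708e-03, -1.40692357e-03]), 'joint_efforts': array([ 3.03994340e-03, -9.28481483e+01,  1.98339008e+00, -3.70534301e+01,
        1.80657412e-02,  5.46222000e-03, -2.89159561e-05]), 'position': array([0.15988577, 0.60390743, 0.23078022]), 'tool_rot': array([-3.14060111e+00,  2.94859592e-05,  2.88279036e+00]), 'force': array([ 1.01528709, -0.8278239 ,  0.08657398]), 'moment': array([-0.02876607,  0.03513468,  0.00405448]), 'finger_force': 0.0, 'grip_width': 0.08568320110005827}
```

View pics/scene0.png

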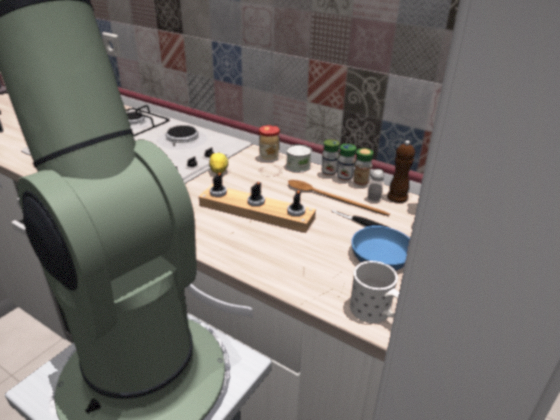

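View pics/top0.png

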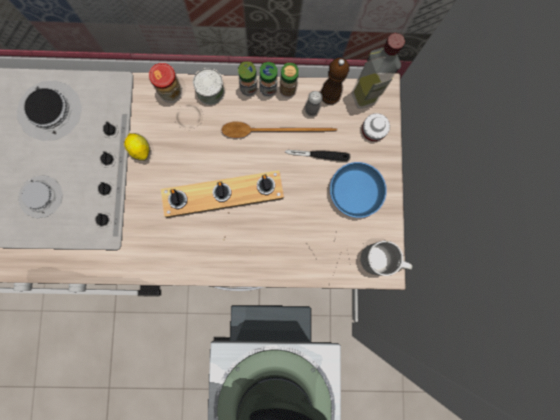

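The scene view shows three black tangs at about (219,185), (257,192) and (297,203), with the blue dish at (381,247) and the mug at (373,290). The top view shows the bearings at (177,198), (222,191) and (266,185), the dish at (358,190) and the mug at (382,258).

```bash
cat > h.py <<'E'
import cv2,numpy as np
def ray(f,p):
    E=f["extrinsics"];R=E[:3,:3];c=-R.T@E[:3,3]
    d=R.T@np.array([(p[0]-f["cx"])/f["fx"],(p[1]-f["cy"])/f["fy"],1.]);return c,d/np.linalg.norm(d)
def plane(f,p,z):
    c,d=ray(f,p);return c+d*(z-c[2])/d[2]
def tri(obs):
    A=np.zeros((3,3));b=np.zeros(3)
    for f,p in obs:
        c,d=ray(f,p);M=np.eye(3)-np.outer(d,d);A+=M;b+=M@c
    x=np.linalg.solve(A,b)
    return x,[round(1e3*np.linalg.norm(np.cross(x-ray(f,p)[0],ray(f,p)[1])),1) for f,p in obs]
def blobs(m,amin=10):
    n,l,s,c=cv2.connectedComponentsWithStats(m.astype(np.uint8));
    return [(int(s[i,4]),c[i].round(1).tolist(),s[i,:4].tolist()) for i in range(1,n) if s[i,4]>=amin]
def load(n):
    d=np.load(n);return {k:d[k] for k in d}
E
python3 - <<'E'
from h import *
s=load("pics/scene0.npz");t=load("pics/top0.npz")
for n,f,(x0,y0,x1,y1) in [("s",s,(190,165,330,235)),("t",t,(155,165,295,225))]:
    P=f["pixels"].astype(int);m=np.zeros(P.shape[:2],bool);m[y0:y1,x0:x1]=(P.max(2)<60)[y0:y1,x0:x1]
    print(n,f["extrinsics"].shape,(-f["extrinsics"][:3,:3].T@f["extrinsics"][:3,3]).round(3),blobs(m,5))
P=t["pixels"];h=cv2.cvtColor(P,cv2.COLOR_RGB2HSV)
m=np.zeros(P.shape[:2],np.uint8);m[165:225,155:295]=((h[...,0]>8)&(h[...,0]<24)&(h[...,1]>115)&(h[...,2]>90))[165:225,155:295]
m=cv2.morphologyEx(m,cv2.MORPH_OPEN,np.ones((3,3)));q=cv2.boxPoints(cv2.minAreaRect(cv2.findNonZero(m)));print(q)
c=np.array([plane(t,p,.03) for p in q]);print(c.round(3),c.mean(0))
for n,f in (("s",s),("t",t)):
    h=cv2.cvtColor(f["pixels"],cv2.COLOR_RGB2HSV);m=(h[...,0]>98)&(h[...,0]<115)&(h[...,1]>130)&(h[...,2]>70)
    b=max(blobs(m,300));print(n,b,plane(f,b[1],.03))
a=cv2.resize(s["pixels"][165:235,190:330],None,fx=5,fy=5,interpolation=2);b=cv2.resize(t["pixels"][165:215,155:295],None,fx=5,fy=5,interpolation=2)
cv2.imwrite("pics/crop.png",np.vstack([a[:350],b])[:600,:,::-1])
E
```

```text
s (4, 4) [-0.302 -0.462  0.661] [(5, [192.0, 165.0], [190, 165, 5, 1]), (106, [217.2, 183.4], [213, 176, 10, 15]), (116, [255.7, 192.7], [251, 185, 10, 15]), (94, [296.1, 203.3], [291, 194, 11, 16]), (32, [191.1, 229.5], [190, 224, 4, 11])]
t (4, 4) [0.326 0.03  1.017] [(101, [265.5, 184.6], [260, 179, 11, 12]), (106, [221.1, 191.5], [216, 185, 11, 13]), (118, [176.3, 198.5], [171, 191, 12, 15])]
[[163.2873  190.17369]
 [277.89423 172.7335 ]
 [281.8291  198.59123]
 [167.22217 216.03142]]
[[ 0.518  0.287  0.03 ]
 [ 0.569  0.002  0.03 ]
 [ 0.503 -0.009  0.03 ]
 [ 0.454  0.274  0.03 ]] [0.5112143  0.13872611 0.03      ]Traceback (most recent call last):
  File "<stdin>", line 12, in <module>
ValueError: max() iterable argument is empty
```

```bash
python3 - <<'E'
from h import *
from workcell import bot
s=load("pics/scene0.npz");t=load("pics/top0.npz")
for n,f,p in (("s",s,(381,255)),("t",t,(358,190))):
    P=f["pixels"].astype(int);print(n,P[p[1],p[0]])
    m=(P[...,2]-P[...,0]>40)
    b=max(blobs(m,100));print(n,b,plane(f,b[1],.03).round(3))
# tang centres: coarse triangulation of the black blobs
for a,b in (((217.2,183.4),(176.3,198.5)),((255.7,192.7),(221.1,191.5)),((296.1,203.3),(265.5,184.6))):
    print(tri([(s,a),(t,b)]))
f=bot.grab_frame("wrist");E=f["extrinsics"];print((-E[:3,:3].T@E[:3,3]).round(3),E[:3,:3].round(2).tolist(),f["fx"])
cv2.imwrite("pics/w0.png",f["pixels"][:,:,::-1])
m=np.zeros((420,560),bool);P=t["pixels"].astype(int)
print("mug",plane(t,(382,258),.09).round(3))
E
```

```text
s [120 169 219]
s (1752, [380.6, 244.7], [352, 225, 57, 41]) [ 0.53  -0.198  0.03 ]
t [ 94 147 192]
t (2400, [357.4, 189.6], [330, 162, 56, 56]) [ 0.53  -0.199  0.03 ]
(array([0.49371896, 0.24665744, 0.05836608]), [np.float64(1.0), np.float64(1.0)])
(array([0.51386078, 0.13893665, 0.05753859]), [np.float64(1.8), np.float64(1.8)])
(array([0.53399952, 0.03144763, 0.05445998]), [np.float64(1.8), np.float64(1.8)])
[0.09  0.623 0.375] [[0.26, 0.97, -0.0], [0.93, -0.25, 0.29], [0.28, -0.07, -0.96]] 363.80530920660357
mug [ 0.358 -0.24   0.09 ]
```

```bash
python3 -m crank '{"travel":[[2.75,-3.9,0.3],[5.5,-7.75,0.6],[8.25,-11.6,0.9],[11,-15.5,1.2],[13.75,-19.4,1.5]],"turn":[[0,0,2.1],[0,0,4.2],[0,0,6.3],[0,0,8.4],[0,0,10.5]],"gripper":[0,0,0,0,0]}' 30
python3 -m crank '{"travel":[[2.75,-3.9,0.3],[5.5,-7.75,0.6],[8.25,-11.6,0.9],[11,-15.5,1.2],[13.75,-19.4,1.5]],"turn":[[0,0,2.1],[0,0,4.2],[0,0,6.3],[0,0,8.4],[0,0,10.5]],"gripper":[0,0,0,0,0]}'
python3 -m crank '{"travel":[[2.75,-3.9,0],[5.5,-7.7,0],[5.5,-7.7,0],[5.5,-7.7,0],[5.5,-7.7,0]],"turn":[[0,0,2],[0,0,4],[0,0,4],[0,0,4],[0,0,4]],"gripper":[0,0,0,0,0]}'
python3 - <<'E'
from h import *
from workcell import bot
o=bot.observe();print(o["qpos"].round(3),o["position"],o["tool_rot"],o["clock"],o["moment"],o["force"])
f=bot.grab_frame("wrist");np.savez("pics/w1.npz",**f);cv2.imwrite("pics/w1.png",f["pixels"][:,:,::-1])
E
```

```text
clock: 0.65
position: [0.2982, 0.4084, 0.2464]
tool_rot: [-3.141, 0.0, 3.068]
force: [1.7, 0.6, 0.6]
grip_width: 0.0855
finger_force: 0.0
clock: 1.15
position: [0.4357, 0.2144, 0.2615]
tool_rot: [3.142, 0.0, -3.032]
force: [0.6, 1.3, 0.3]
grip_width: 0.0852
finger_force: 0.0
clock: 1.65
position: [0.4894, 0.14, 0.2611]
tool_rot: [3.141, -0.0, -2.963]
force: [-0.1, -0.2, 0.4]
grip_width: 0.0855
finger_force: 0.0
[-0.457  0.303  0.079  1.869 -0.029  0.971  1.383] [0.48942247 0.14002372 0.26114496] [ 3.14129152e+00 -4.87083594e-04 -2.96322187e+00] 1.65 [ 0.0359099  -0.00223164  0.00034771] [-0.11875344 -0.22793111  0.43574752]
```

View pics/w1.png

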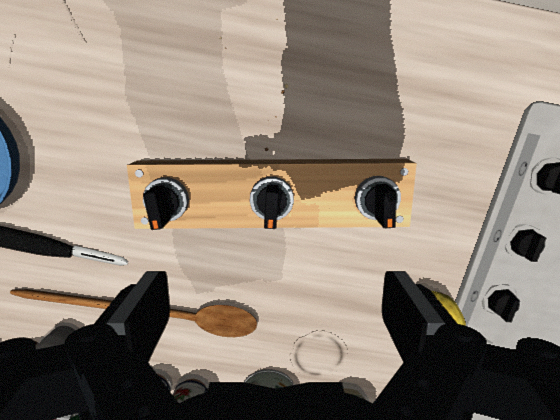

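The wrist view shows three tangs on the block at about (160,205), (271,203) and (382,203). They point down the image (+x), each with an orange end mark at row ~225. The dish is at the left edge. I'll take a second wrist view from another place.

```bash

python3 -m crank '{"travel":[[3,0,-2],[6,0,-4],[6,0,-6],[6,0,-6],[6,0,-6]],"turn":[[0,0,0],[0,0,0],[0,0,0],[0,0,0],[0,0,0]],"gripper":[0,0,0,0,0]}'
python3 - <<'E'
from h import *
from workcell import bot
f=bot.grab_frame("wrist");np.savez("pics/w2.npz",**f)
g=load("pics/w1.npz")
for F in (g,f):
    P=F["pixels"].astype(int);R,G,B=P[...,0],P[...,1],P[...,2]
    m=(R>170)&(G<130)&(B<70)&(R-G>80); print("orange",blobs(m,8))
    k=P.max(2)<70;print("black",[b for b in blobs(k,200) if b[0]<4000])
a=cv2.resize(g["pixels"][150:240,125:420],None,fx=2.6,fy=2.6,interpolation=2)
b=cv2.resize(f["pixels"][20:170,90:450],(767,320),interpolation=2)
cv2.imwrite("pics/c1.png",np.vstack([a,b])[:,:,::-1])
E
```

```text
clock: 2.2
position: [0.5494, 0.14, 0.2017]
tool_rot: [3.141, -0.001, -2.963]
force: [-0.4, -0.4, -0.5]
grip_width: 0.0855
finger_force: 0.0
orange [(23, [389.7, 222.6], [388, 219, 4, 8]), (29, [154.9, 224.1], [153, 221, 5, 8]), (26, [269.9, 223.7], [268, 220, 5, 8])]
black [(661, [10.9, 155.9], [0, 117, 20, 87]), (1096, [272.9, 161.1], [131, 159, 282, 5]), (581, [549.3, 177.3], [537, 162, 23, 32]), (1166, [161.0, 203.5], [143, 183, 37, 47]), (911, [271.4, 201.9], [256, 182, 32, 47]), (1081, [381.3, 201.9], [364, 182, 33, 46]), (1364, [32.9, 242.7], [0, 226, 73, 31]), (792, [528.0, 244.0], [510, 229, 36, 33]), (704, [503.6, 303.7], [488, 289, 32, 33])]
orange [(21, [136.9, 174.6], [134, 170, 6, 10])]
black [(2329, [418.8, 150.0], [386, 121, 60, 59]), (1862, [144.6, 152.0], [120, 127, 50, 55]), (1665, [284.0, 150.9], [261, 127, 47, 55]), (819, [18.1, 214.7], [0, 199, 42, 28]), (265, [457.2, 284.4], [449, 267, 28, 48]), (469, [551.5, 282.0], [541, 267, 19, 33])]
```

View pics/c1.png

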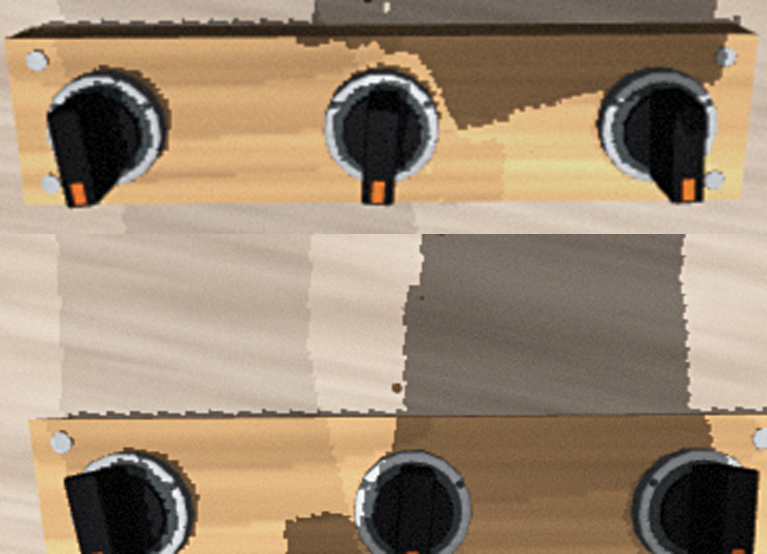

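Both crops show the block with its four screws. In view 1 these are near (139,173), (405,172), (144,221) and (400,219); in view 2 the two rear ones are near (119,118) and (448,116). The orange marks are on the tangs' +x ends. I'll triangulate screws and marks.

```bash
python3 - <<'E'
from h import *
g=load("pics/w1.npz");f=load("pics/w2.npz")
def screw(F,p):
    x,y=map(round,p);P=F["pixels"][y-9:y+10,x-9:x+10].astype(int)
    m=(P.max(2)-P.min(2)<45)&(P.min(2)>110)
    b=min(blobs(m,6),key=lambda b:abs(b[1][0]-9)+abs(b[1][1]-9));return np.array(b[1])+[x-9,y-9]
s1=[screw(g,p) for p in ((139,173.5),(404.6,172),(144,221),(400,219))]
s2=[screw(f,p) for p in ((118.6,117.6),(447.8,115.8))]
print(s1,s2)
for i in (0,1):print("tri",tri([(g,s1[i]),(f,s2[i])]))
S=np.array([plane(g,p,.03) for p in s1]);c=S.mean(0);print(S.round(4),c)
v=(S[1]+S[3]-S[0]-S[2])[:2];v/=np.linalg.norm(v);yaw=np.arctan2(-v[0],v[1]);print("yaw",yaw,np.degrees(yaw))
def orange(F,y0,y1):
    P=F["pixels"].astype(int);R,G,B=[P[...,i] for i in range(3)]
    m=(R>100)&(R>2.2*G)&(R>4*B);m[:y0]=0;m[y1:]=0;return sorted([b for b in blobs(m,10)],key=lambda b:b[1][0])
o1=orange(g,210,240);o2=orange(f,160,190);print(o1,o2)
for i in range(3):
    X=c[:2]+v*(.11*(i-1)); 
    m=plane(g,o1[i][1],.082); d=m[:2]-X
    print("axle",X.round(4),"mark z.082",m.round(4),"r",np.hypot(*d).round(4),"dir deg",np.degrees(np.arctan2(d[1],d[0])).round(1), tri([(g,o1[i][1]),(f,o2[i][1])]) if len(o2)==3 else "")
E
```

```text
[array([138.6, 173.1]), array([405. , 171.5]), array([144. , 220.6]), array([399.4, 218.8])] [array([118.3, 117.5]), array([447.6, 115.5])]
tri (array([5.15385278e-01, 4.83894981e-04, 3.13903083e-02]), [np.float64(0.0), np.float64(0.0)])
tri (array([0.46492786, 0.27395601, 0.02784266]), [np.float64(0.6), np.float64(0.6)])
[[0.5157 0.     0.03  ]
 [0.4649 0.2737 0.03  ]
 [0.5672 0.0095 0.03  ]
 [0.5162 0.2822 0.03  ]] [0.51602568 0.14133956 0.03      ]
yaw 0.1843152406808242 10.560485390949204
[] [(14, [436.1, 175.4], [434, 172, 5, 7])]Traceback (most recent call last):
  File "<stdin>", line 19, in <module>
IndexError: list index out of range
```

```bash
python3 - <<'E'
from h import *
g=load("pics/w1.npz");f=load("pics/w2.npz")
c=np.array([.51603,.14134]);yaw=.1843;v=np.array([-np.sin(yaw),np.cos(yaw)])
def orange(F,y0,y1):
    h=cv2.cvtColor(F["pixels"],cv2.COLOR_RGB2HSV);m=(h[...,0]<14)&(h[...,1]>190)&(h[...,2]>100)
    m[:y0]=0;m[y1:]=0;return sorted([b for b in blobs(m,8)],key=lambda b:b[1][0])
o1=orange(g,212,235);o2=orange(f,160,190);print(o1,o2)
for i in range(3):
    X=c+v*(.11*(i-1)); 
    m=plane(g,o1[i][1],.082); d=m[:2]-X
    print("axle",X.round(4),"mark z.082",m.round(4),"r",np.hypot(*d).round(4),"dir deg",np.degrees(np.arctan2(d[1],d[0])).round(1), tri([(g,o1[i][1]),(f,o2[i][1])]) if len(o2)==3 else "")
E
```

```text
[(39, [154.7, 224.1], [152, 220, 6, 9]), (38, [269.9, 223.4], [268, 220, 5, 8]), (31, [389.4, 222.6], [387, 219, 5, 8])] [(60, [136.0, 174.9], [132, 170, 8, 11]), (57, [283.2, 173.9], [281, 169, 6, 11]), (55, [435.9, 173.0], [433, 168, 6, 11])]
axle [0.5362 0.0332] mark z.082 [0.5482 0.0359 0.082 ] r 0.0123 dir deg 12.9 (array([0.54837035, 0.0358351 , 0.08162195]), [np.float64(0.0), np.float64(0.0)])
axle [0.516  0.1413] mark z.082 [0.5284 0.1422 0.082 ] r 0.0124 dir deg 4.2 (array([0.52823678, 0.1422802 , 0.08262285]), [np.float64(0.1), np.float64(0.1)])
axle [0.4959 0.2495] mark z.082 [0.5079 0.2524 0.082 ] r 0.0124 dir deg 13.9 (array([0.50767411, 0.25219182, 0.0829012 ]), [np.float64(0.1), np.float64(0.1)])
```

```bash

python3 -m crank '{"travel":[[-1.8,3.7,-2.5],[-3.6,7.3,-5],[-5.3,10.9,-8],[-5.3,10.9,-8],[-5.3,10.9,-8]],"turn":[[0,0,1.5],[0,0,3.5],[0,0,3.5],[0,0,3.5],[0,0,3.5]],"gripper":[0.2,0.3,0.3,0.3,0.3]}' 40
python3 -m crank '{"travel":[[0,0,-2],[0,0,-4],[0,0,-5.5],[0,0,-6.6],[0,0,-6.6]],"turn":[[0,0,0],[0,0,0],[0,0,0],[0,0,0],[0,0,0]],"gripper":[0.3,0.3,0.3,0.3,0.3]}'
python3 - <<'E'
from h import *
from workcell import bot
o=bot.observe();print(o["position"],o["force"],o["moment"],o["qpos"].round(2))
f=bot.grab_frame("wrist");np.savez("pics/w3.npz",**f);cv2.imwrite("pics/w3.png",f["pixels"][:,:,::-1])
E
```

```text
clock: 2.75
position: [0.4966, 0.2492, 0.1221]
tool_rot: [3.141, 0.0, -2.901]
force: [0.4, -0.6, 1.6]
grip_width: 0.06
finger_force: 0.0
clock: 3.25
position: [0.4972, 0.2474, 0.0552]
tool_rot: [-3.141, -0.0, -2.904]
force: [-0.7, 0.5, -0.2]
grip_width: 0.0597
finger_force: 0.0
[0.49724257 0.24740152 0.0552192 ] [-0.65178877  0.54851773 -0.24905932] [-0.01051196  0.00352541  0.03517529] [-0.59  0.66  0.03  1.91 -0.04  0.57  1.27]
```

View pics/w3.png

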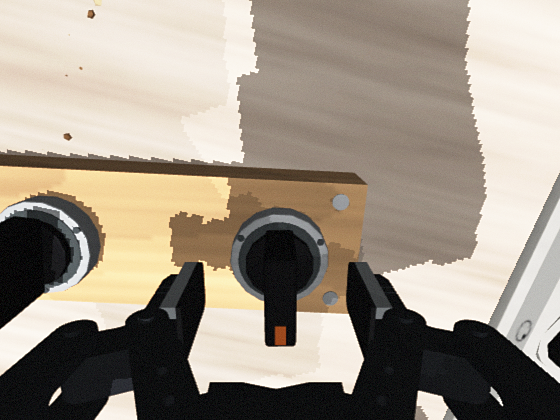

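The tang of bearing C stands centred between the open pads: its orange mark is at (280,336) and the pads' inner edges are at columns 204 and 350. Now I close and turn -90°, reading the moment as it goes.

```bash
cat > o.py <<'E'
from workcell import bot
o=bot.observe();print("   F",o["force"].round(1),"M",o["moment"].round(3),"j7",o["qpos"][6].round(2),"tau7",o["joint_efforts"][6].round(3))
E
python3 -m crank '{"travel":[[0,0,0],[0,0,0],[0,0,0],[0,0,0],[0,0,0]],"turn":[[0,0,0],[0,0,0],[0,0,0],[0,0,0],[0,0,0]],"gripper":[1,1,1,1,1]}' 40; python3 o.py
python3 -m crank '{"travel":[[0,0,0],[0,0,0],[0,0,0],[0,0,0],[0,0,0]],"turn":[[0,0,0],[0,0,0],[0,0,-2],[0,0,-5],[0,0,-8]],"gripper":[1,1,1,1,1]}'; python3 o.py
```

```text
clock: 3.8
position: [0.4973, 0.2483, 0.0558]
tool_rot: [3.141, 0.001, -2.903]
force: [-0.6, -0.2, 7.5]
grip_width: 0.0111
finger_force: 44.9
   F [-0.6 -0.2  7.5] M [-0.243  0.135  0.024] j7 1.27 tau7 -0.001
clock: 4.3
position: [0.4973, 0.2481, 0.0558]
tool_rot: [3.142, 0.001, -3.045]
force: [-0.7, -1.9, 6.5]
grip_width: 0.0111
finger_force: 45.0
   F [-0.7 -1.9  6.5] M [-0.492  0.155  0.063] j7 1.17 tau7 1.256
```

```bash

python3 -m crank '{"travel":[[0,0,0.05],[0,0,0.1],[0,0,0.1],[0,0,0.1],[0,0,0.1]],"turn":[[0,0,-7],[0,0,-14],[0,0,-21],[0,0,-28],[0,0,-35]],"gripper":[1,1,1,1,1]}'; python3 o.py
python3 -m crank '{"travel":[[0,0,0],[0,0,0],[0,0,0],[0,0,0],[0,0,0]],"turn":[[0,0,-7],[0,0,-14],[0,0,-21],[0,0,-28],[0,0,-35]],"gripper":[1,1,1,1,1]}'; python3 o.py
python3 -m crank '{"travel":[[0,0,0],[0,0,0],[0,0,0],[0,0,0],[0,0,0]],"turn":[[0,0,-6],[0,0,-11],[0,0,-12],[0,0,-12],[0,0,-12]],"gripper":[1,1,1,1,1]}'; python3 o.py
```

```text
clock: 4.8
position: [0.4968, 0.2477, 0.0563]
tool_rot: [-3.141, -0.0, 2.624]
force: [-0.1, -3.0, -0.3]
grip_width: 0.0113
finger_force: 43.9
   F [-0.1 -3.  -0.3] M [-0.833  0.241  0.033] j7 0.73 tau7 2.855
clock: 5.3
position: [0.4963, 0.2473, 0.0562]
tool_rot: [-3.14, 0.0, 2.014]
force: [-4.2, -4.9, 0.5]
grip_width: 0.0108
finger_force: 44.0
   F [-4.2 -4.9  0.5] M [-1.313  0.982  0.024] j7 0.29 tau7 2.879
clock: 5.8
position: [0.496, 0.2474, 0.056]
tool_rot: [-3.139, 0.001, 1.809]
force: [-3.4, -4.2, -0.5]
grip_width: 0.0115
finger_force: 44.0
   F [-3.4 -4.2 -0.5] M [-1.179  0.955 -0.031] j7 0.14 tau7 -0.076
```

C turns at about 0.03 N m, so it is good. I'll release it, rise, and move to the middle bearing (B).

```bash

python3 -m crank '{"travel":[[0,0,0],[0,0,0],[0,0,0.5],[0,0,3],[0,0,6.5]],"turn":[[0,0,0],[0,0,0],[0,0,0],[0,0,0],[0,0,0]],"gripper":[0.4,0.3,0.3,0.3,0.3]}'
python3 -m crank '{"travel":[[0.2,-1.5,0.5],[0.5,-4,0.5],[1,-6,0.5],[1.5,-8.5,0.5],[2,-10.8,0.5]],"turn":[[0,0,8],[0,0,16],[0,0,24],[0,0,32],[0,0,40]],"gripper":[0.3,0.3,0.3,0.3,0.3]}'
python3 -m crank '{"travel":[[0,0,0],[0,0,0],[0,0,0],[0,0,0],[0,0,0]],"turn":[[0,0,8],[0,0,16],[0,0,24],[0,0,32],[0,0,40.5]],"gripper":[0.3,0.3,0.3,0.3,0.3]}'
python3 -m crank '{"travel":[[0,0,-2],[0,0,-4],[0,0,-6],[0,0,-6.9],[0,0,-6.9]],"turn":[[0,0,0],[0,0,0],[0,0,0],[0,0,0],[0,0,0]],"gripper":[0.3,0.3,0.3,0.3,0.3]}';python3 o.py
python3 - <<'E'
from h import *
from workcell import bot
f=bot.grab_frame("wrist");np.savez("pics/w4.npz",**f);cv2.imwrite("pics/w4.png",f["pixels"][:,:,::-1])
E
```

```text
clock: 6.3
position: [0.4964, 0.2477, 0.1214]
tool_rot: [-3.14, 0.001, 1.809]
force: [0.4, 0.8, 0.6]
grip_width: 0.0598
finger_force: 0.0
clock: 6.8
position: [0.5173, 0.1392, 0.1268]
tool_rot: [3.141, 0.001, 2.513]
force: [1.0, -0.1, 0.1]
grip_width: 0.0598
finger_force: 0.0
clock: 7.3
position: [0.5172, 0.1401, 0.1268]
tool_rot: [-3.142, 0.001, -3.063]
force: [-0.0, 0.2, 0.1]
grip_width: 0.0597
finger_force: 0.0
clock: 7.8
position: [0.5166, 0.14, 0.0567]
tool_rot: [-3.141, -0.001, -3.069]
force: [-1.1, -0.3, 0.4]
grip_width: 0.0595
finger_force: 0.0
   F [-1.1 -0.3  0.4] M [ 0.051 -0.012 -0.001] j7 1.39 tau7 0.071
```

View pics/w4.png

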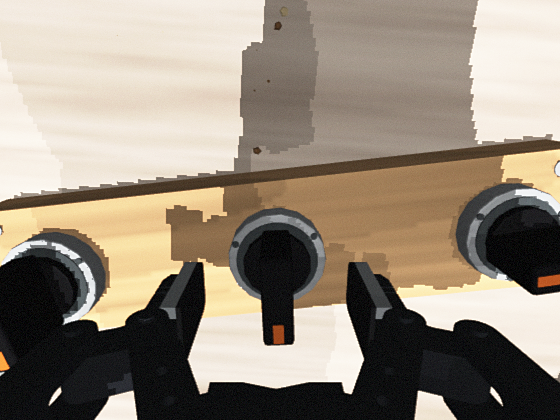

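```bash
python3 - <<'E'
from h import *
f=load("pics/w4.npz");h=cv2.cvtColor(f["pixels"],cv2.COLOR_RGB2HSV)
m=(h[...,0]<14)&(h[...,1]>190)&(h[...,2]>100)
C=np.array([.4960,.248])
for b in blobs(m,20):
    p=plane(f,b[1],.082);print(b,p.round(4),"rel C mm",((p[:2]-C)*1e3).round(1),"rel B",((p[:2]-np.array([.516,.140]))*1e3).round(1))
E=f["extrinsics"]
for a in (14,-76,104):
    X=np.array([*(C+.0125*np.array([np.cos(np.radians(a)),np.sin(np.radians(a))])),.082,1]);q=(E@X)[:3];print(a,f["cx"]+f["fx"]*q[0]/q[2],f["cy"]+f["fy"]*q[1]/q[2])
E
```

```text
(218, [548.5, 280.5], [538, 275, 22, 12]) [0.4995 0.238  0.082 ] rel C mm [  3.5 -10. ] rel B [-16.5  98. ]
(194, [278.2, 334.0], [273, 325, 11, 19]) [0.529  0.1422 0.082 ] rel C mm [  33.  -105.8] rel B [13.   2.2]
14 576.4357501824749 303.821909912855
-76 543.0966776951382 278.95436156523704
104 614.4404466963008 268.14587686645376
```

C's mark now projects at -76° (expected pixel (543,279), seen at (548,281)), so its quarter turn held. B is centred between the pads: its mark is at (278,334). Next I close and turn B.

```bash

python3 -m crank '{"travel":[[0,0,0],[0,0,0],[0,0,0.05],[0,0,0.1],[0,0,0.1]],"turn":[[0,0,0],[0,0,0],[0,0,0],[0,0,0],[0,0,0]],"gripper":[1,1,1,1,1]}' 40; python3 o.py
python3 -m crank '{"travel":[[0,0,0],[0,0,0],[0,0,0],[0,0,0],[0,0,0]],"turn":[[0,0,-3],[0,0,-8],[0,0,-14],[0,0,-21],[0,0,-28]],"gripper":[1,1,1,1,1]}'; python3 o.py
python3 -m crank '{"travel":[[0,0,0],[0,0,0],[0,0,0],[0,0,0],[0,0,0]],"turn":[[0,0,-7],[0,0,-14],[0,0,-21],[0,0,-28],[0,0,-35]],"gripper":[1,1,1,1,1]}'; python3 o.py
python3 -m crank '{"travel":[[0,0,0],[0,0,0],[0,0,0],[0,0,0],[0,0,0]],"turn":[[0,0,-7],[0,0,-14],[0,0,-21],[0,0,-27],[0,0,-27]],"gripper":[1,1,1,1,1]}'; python3 o.py
```

```text
clock: 8.35
position: [0.5171, 0.1402, 0.0586]
tool_rot: [3.141, 0.0, -3.069]
force: [-0.0, 0.6, 4.0]
grip_width: 0.011
finger_force: 43.6
   F [-0.   0.6  4. ] M [-0.035  0.015 -0.052] j7 1.39 tau7 -0.004
clock: 8.85
position: [0.5171, 0.1399, 0.0586]
tool_rot: [3.142, 0.0, 2.72]
force: [-0.9, -2.7, 4.2]
grip_width: 0.0111
finger_force: 43.8
   F [-0.9 -2.7  4.2] M [-0.607  0.294  0.004] j7 1.04 tau7 2.872
clock: 9.35
position: [0.5167, 0.1395, 0.0586]
tool_rot: [-3.141, 0.0, 2.109]
force: [-4.2, -4.6, 8.5]
grip_width: 0.0111
finger_force: 44.4
   F [-4.2 -4.6  8.5] M [-1.291  1.126  0.008] j7 0.6 tau7 2.856
clock: 9.85
position: [0.5162, 0.1393, 0.0585]
tool_rot: [-3.14, 0.001, 1.639]
force: [-8.1, -5.8, 15.4]
grip_width: 0.0112
finger_force: 45.4
   F [-8.1 -5.8 15.4] M [-1.406  1.974  0.017] j7 0.27 tau7 -2.14
```

B is good too, at about 0.01 N m. Next I release it and go to A.

```bash

python3 -m crank '{"travel":[[0,0,0],[0,0,0],[0,0,0.5],[0,0,3],[0,0,6.5]],"turn":[[0,0,0],[0,0,0],[0,0,0],[0,0,0],[0,0,0]],"gripper":[0.4,0.3,0.3,0.3,0.3]}'
python3 -m crank '{"travel":[[0.2,-1.5,0.5],[0.5,-4,0.5],[1,-6,0.5],[1.5,-8.5,0.5],[2,-10.8,0.5]],"turn":[[0,0,8],[0,0,16],[0,0,24],[0,0,32],[0,0,40]],"gripper":[0.3,0.3,0.3,0.3,0.3]}'
python3 -m crank '{"travel":[[0,0,0],[0,0,0],[0,0,0],[0,0,0],[0,0,0]],"turn":[[0,0,8],[0,0,16],[0,0,24],[0,0,32],[0,0,40]],"gripper":[0.3,0.3,0.3,0.3,0.3]}'
python3 -m crank '{"travel":[[0,0,0],[0,0,0],[0,0,-2],[0,0,-4],[0,0,-4]],"turn":[[0,0,8],[0,0,16],[0,0,18],[0,0,18],[0,0,18]],"gripper":[0.3,0.3,0.3,0.3,0.3]}'
python3 - <<'E'
from h import *
from workcell import bot
f=bot.grab_frame("wrist");np.savez("pics/w5.npz",**f);cv2.imwrite("pics/w5.png",f["pixels"][:,:,::-1])
E
```

```text
clock: 10.35
position: [0.5163, 0.1398, 0.1234]
tool_rot: [-3.139, 0.001, 1.643]
force: [1.0, 1.0, 0.2]
grip_width: 0.0597
finger_force: 0.0
clock: 10.85
position: [0.5372, 0.0311, 0.1288]
tool_rot: [3.141, 0.0, 2.348]
force: [0.9, 0.9, 0.7]
grip_width: 0.0597
finger_force: 0.0
clock: 11.35
position: [0.5371, 0.032, 0.1287]
tool_rot: [-3.141, 0.0, 3.045]
force: [-0.2, 0.4, 0.2]
grip_width: 0.0599
finger_force: 0.0
clock: 11.85
position: [0.5359, 0.0319, 0.0868]
tool_rot: [-3.142, -0.003, -2.929]
force: [-0.7, 0.9, 0.5]
grip_width: 0.0595
finger_force: 0.0
```

View pics/w5.png

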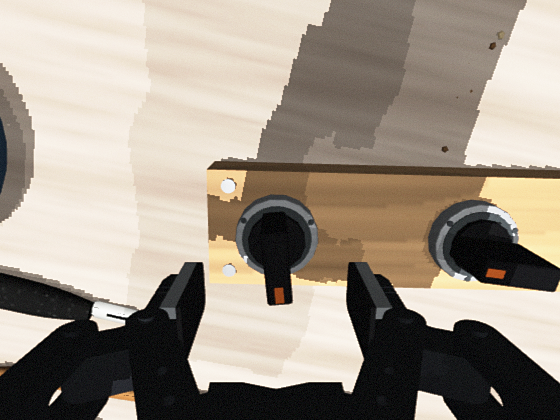

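A's tang is centred at column ~278, with its mark at (279,297), and B's tang now points to -y. Descend, close and turn.

```bash

python3 -m crank '{"travel":[[0,0,-1.5],[0,0,-2.8],[0,0,-2.8],[0,0,-2.8],[0,0,-2.8]],"turn":[[0,0,0],[0,0,0],[0,0,0],[0,0,0],[0,0,0]],"gripper":[0.3,0.3,0.3,0.3,0.3]}' 50; python3 o.py
python3 -m crank '{"travel":[[0,0,0],[0,0,0],[0,0,0.05],[0,0,0.1],[0,0,0.1]],"turn":[[0,0,0],[0,0,0],[0,0,0],[0,0,0],[0,0,0]],"gripper":[1,1,1,1,1]}' 50; python3 o.py
python3 -m crank '{"travel":[[0,0,0],[0,0,0],[0,0,0],[0,0,0],[0,0,0]],"turn":[[0,0,-3],[0,0,-8],[0,0,-14],[0,0,-21],[0,0,-28]],"gripper":[1,1,1,1,1]}'; python3 o.py
python3 -m crank '{"travel":[[0,0,0],[0,0,0],[0,0,0],[0,0,0],[0,0,0]],"turn":[[0,0,-7],[0,0,-14],[0,0,-21],[0,0,-28],[0,0,-35]],"gripper":[1,1,1,1,1]}'; python3 o.py
python3 -m crank '{"travel":[[0,0,0],[0,0,0],[0,0,0],[0,0,0],[0,0,0]],"turn":[[0,0,-7],[0,0,-14],[0,0,-21],[0,0,-27],[0,0,-27]],"gripper":[1,1,1,1,1]}'; python3 o.py
```

```text
clock: 12.4
position: [0.5373, 0.0322, 0.061]
tool_rot: [-3.141, 0.001, -2.929]
force: [0.1, 1.3, -0.2]
grip_width: 0.0599
finger_force: 0.0
   F [ 0.1  1.3 -0.2] M [ 0.017 -0.011 -0.044] j7 1.74 tau7 -0.004
clock: 12.9
position: [0.5369, 0.0322, 0.0613]
tool_rot: [3.142, -0.0, -2.929]
force: [-0.1, 1.9, -0.0]
grip_width: 0.0106
finger_force: 51.2
   F [-0.1  1.9 -0. ] M [ 0.159  0.058 -0.014] j7 1.74 tau7 -0.011
clock: 13.4
position: [0.5368, 0.032, 0.0613]
tool_rot: [-3.141, -0.0, 2.861]
force: [-1.0, -1.3, -0.1]
grip_width: 0.0107
finger_force: 52.0
   F [-1.  -1.3 -0.1] M [-0.425  0.373  0.585] j7 1.39 tau7 2.312
clock: 13.9
position: [0.5365, 0.0315, 0.0613]
tool_rot: [-3.14, 0.0, 2.25]
force: [-3.9, -4.5, 1.8]
grip_width: 0.0109
finger_force: 52.3
   F [-3.9 -4.5  1.8] M [-1.002  0.884  0.548] j7 0.95 tau7 2.297
clock: 14.4
position: [0.5361, 0.0314, 0.0612]
tool_rot: [-3.14, 0.001, 1.779]
force: [-6.1, -5.1, 6.2]
grip_width: 0.0107
finger_force: 52.4
   F [-6.1 -5.1  6.2] M [-1.038  1.374  0.311] j7 0.61 tau7 -2.504
```

A drags (0.55–0.58 N m, against about 0.03 for the others). Keeping the grip, I lift it straight up.

```bash

python3 -m crank '{"travel":[[0,0,0.4],[0,0,0.9],[0,0,1.5],[0,0,2.2],[0,0,3]],"turn":[[0,0,0],[0,0,0],[0,0,0],[0,0,0],[0,0,0]],"gripper":[1,1,1,1,1]}'; python3 o.py
python3 -m crank '{"travel":[[0,0,1.5],[0,0,3],[0,0,5],[0,0,6],[0,0,6]],"turn":[[0,0,0],[0,0,0],[0,0,0],[0,0,0],[0,0,0]],"gripper":[1,1,1,1,1]}'; python3 o.py
python3 - <<'E'
from h import *
from workcell import bot
f=bot.grab_frame("scene");t=bot.grab_frame("top");w=bot.grab_frame("wrist")
print([max(blobs((F["pixels"][...,2].astype(int)-F["pixels"][...,0]>40),100)) for F in (f,t)])
a=cv2.resize(f["pixels"][110:310,180:420],(430,358));b=cv2.resize(w["pixels"],(360,270));b=np.vstack([b,np.zeros((88,360,3),np.uint8)])
cv2.imwrite("pics/w6.png",np.hstack([a,b])[:,:,::-1])
E
```

```text
clock: 14.9
position: [0.5376, 0.0324, 0.0924]
tool_rot: [3.14, -0.0, 1.783]
force: [0.3, 0.6, -1.4]
grip_width: 0.0108
finger_force: 51.8
   F [ 0.3  0.6 -1.4] M [ 0.026 -0.032  0.021] j7 0.58 tau7 0.327
clock: 15.4
position: [0.5379, 0.0325, 0.153]
tool_rot: [3.139, -0.0, 1.784]
force: [-0.1, 0.3, -1.2]
grip_width: 0.0109
finger_force: 51.8
   F [-0.1  0.3 -1.2] M [ 0.011 -0.032 -0.024] j7 0.52 tau7 -0.391
[(1763, [380.6, 244.7], [352, 225, 57, 41]), (2454, [357.6, 189.5], [330, 162, 56, 56])]
```

View pics/w6.png

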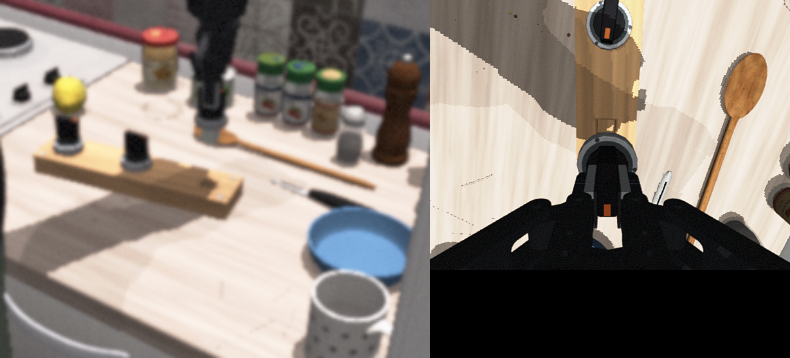

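The bearing hangs in the gripper, both good ones are still seated with turned tangs, and the dish is unmoved. I carry it over the dish.

```bash

python3 -m crank '{"travel":[[0,-1.5,0],[-0.1,-4,0],[-0.2,-7,0],[-0.3,-10,0],[-0.4,-13,0]],"turn":[[0,0,0],[0,0,0],[0,0,0],[0,0,0],[0,0,0]],"gripper":[1,1,1,1,1]}'; python3 o.py
python3 -m crank '{"travel":[[-0.1,-3,0],[-0.2,-6,0],[-0.3,-8.5,0],[-0.4,-10.1,0],[-0.4,-10.1,0]],"turn":[[0,0,0],[0,0,0],[0,0,0],[0,0,0],[0,0,0]],"gripper":[1,1,1,1,1]}'; python3 o.py
python3 -m crank '{"travel":[[0,0,-1.5],[0,0,-3.5],[0,0,-5.5],[0,0,-7],[0,0,-8]],"turn":[[0,0,0],[0,0,0],[0,0,0],[0,0,0],[0,0,0]],"gripper":[1,1,1,1,1]}'; python3 o.py
python3 - <<'E'
from h import *
from workcell import bot
t=bot.grab_frame("top");f=bot.grab_frame("scene")
for F in (f,t):
  b=max(blobs((F["pixels"][...,2].astype(int)-F["pixels"][...,0]>40),100));print(b)
a=cv2.resize(f["pixels"][180:320,300:440],(500,500),interpolation=2);b=cv2.resize(t["pixels"][130:290,300:400],(300,500),interpolation=2)
cv2.imwrite("pics/w7.png",np.hstack([a,b])[:,:,::-1])
E
```

```text
clock: 16.05
position: [0.5323, -0.0999, 0.1507]
tool_rot: [-3.141, 0.0, 1.783]
force: [-0.3, 0.3, -0.8]
grip_width: 0.011
finger_force: 51.8
   F [-0.3  0.3 -0.8] M [ 0.026  0.021 -0.004] j7 0.75 tau7 -1.721
clock: 16.55
position: [0.5277, -0.2022, 0.1509]
tool_rot: [-3.14, 0.001, 1.779]
force: [1.0, 0.3, -2.5]
grip_width: 0.0112
finger_force: 51.8
   F [ 1.   0.3 -2.5] M [ 0.014 -0.02  -0.004] j7 0.92 tau7 0.717
clock: 17.05
position: [0.5284, -0.1982, 0.0695]
tool_rot: [-3.14, -0.001, 1.784]
force: [-0.6, 0.0, -1.8]
grip_width: 0.0107
finger_force: 51.8
   F [-0.6  0.  -1.8] M [ 0.018 -0.007  0.033] j7 0.99 tau7 -0.126
(1045, [384.3, 248.1], [355, 225, 54, 41])Traceback (most recent call last):
  File "<stdin>", line 5, in <module>
ValueError: max() iterable argument is empty
```

```bash

python3 -m crank '{"travel":[[0,0,-0.2],[0,0,-0.4],[0,0,-0.6],[0,0,-0.7],[0,0,-0.7]],"turn":[[0,0,0],[0,0,0],[0,0,0],[0,0,0],[0,0,0]],"gripper":[1,1,1,1,1]}'; python3 o.py
python3 -m crank '{"travel":[[0,0,-0.05],[0,0,-0.1],[0,0,-0.15],[0,0,-0.15],[0,0,-0.15]],"turn":[[0,0,0],[0,0,0],[0,0,0],[0,0,0],[0,0,0]],"gripper":[1,1,1,1,1]}'; python3 o.py
```

```text
clock: 17.65
position: [0.529, -0.1988, 0.0644]
tool_rot: [3.141, 0.0, 1.783]
force: [0.1, 0.2, -1.5]
grip_width: 0.011
finger_force: 51.7
   F [ 0.1  0.2 -1.5] M [-0.043 -0.024  0.019] j7 1.0 tau7 0.032
clock: 18.15
position: [0.529, -0.1988, 0.0628]
tool_rot: [-3.142, -0.0, 1.783]
force: [-0.7, 1.1, -0.8]
grip_width: 0.0107
finger_force: 51.7
   F [-0.7  1.1 -0.8] M [-0.003  0.01   0.061] j7 1.0 tau7 0.003
```

```bash

python3 -m crank '{"travel":[[0,0,-0.05],[0,0,-0.1],[0,0,-0.15],[0,0,-0.15],[0,0,-0.15]],"turn":[[0,0,0],[0,0,0],[0,0,0],[0,0,0],[0,0,0]],"gripper":[1,1,1,1,1]}'; python3 o.py
python3 -m crank '{"travel":[[0,0,-0.03],[0,0,-0.06],[0,0,-0.1],[0,0,-0.1],[0,0,-0.1]],"turn":[[0,0,0],[0,0,0],[0,0,0],[0,0,0],[0,0,0]],"gripper":[1,1,1,1,1]}'; python3 o.py
```

```text
clock: 18.65
position: [0.529, -0.1989, 0.0613]
tool_rot: [-3.142, 0.0, 1.783]
force: [0.5, -0.5, -1.6]
grip_width: 0.0111
finger_force: 51.7
   F [ 0.5 -0.5 -1.6] M [ 0.037  0.017 -0.021] j7 1.0 tau7 0.003
clock: 19.15
position: [0.529, -0.1989, 0.0603]
tool_rot: [3.142, 0.0, 1.783]
force: [0.8, -0.5, -0.8]
grip_width: 0.0109
finger_force: 51.9
   F [ 0.8 -0.5 -0.8] M [-0.036 -0.012  0.025] j7 1.0 tau7 0.003
```

```bash

python3 -m crank '{"travel":[[0,0,-0.03],[0,0,-0.06],[0,0,-0.1],[0,0,-0.1],[0,0,-0.1]],"turn":[[0,0,0],[0,0,0],[0,0,0],[0,0,0],[0,0,0]],"gripper":[1,1,1,1,1]}'; python3 o.py
python3 - <<'E'
from h import *
from workcell import bot
f=bot.grab_frame("scene");w=bot.grab_frame("wrist")
a=cv2.resize(f["pixels"][170:320,300:440],(420,450),interpolation=2);b=cv2.resize(w["pixels"],(378,284));b=np.vstack([b,np.zeros((166,378,3),np.uint8)])
cv2.imwrite("pics/w7.png",np.hstack([a,b])[:,:,::-1])
E
```

```text
clock: 19.65
position: [0.5292, -0.1991, 0.0601]
tool_rot: [3.141, 0.0, 1.783]
force: [-3.5, 0.7, 15.1]
grip_width: 0.0108
finger_force: 54.3
   F [-3.5  0.7 15.1] M [0.415 0.789 0.011] j7 1.0 tau7 -0.005
```

View pics/w7.png

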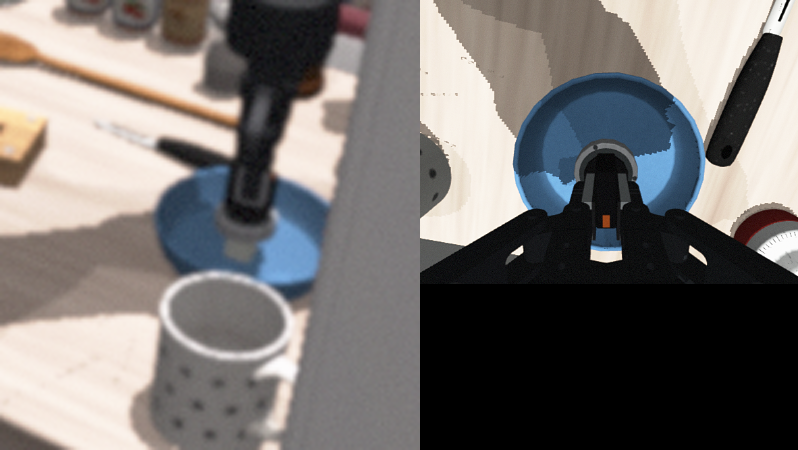

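The bearing stands in the middle of the dish (about 15 N contact), clear of mug and rim. I ease off the pressure, open and rise.

```bash

python3 -m crank '{"travel":[[0,0,0.06],[0,0,0.08],[0,0,0.08],[0,0,0.08],[0,0,0.08]],"turn":[[0,0,0],[0,0,0],[0,0,0],[0,0,0],[0,0,0]],"gripper":[1,1,1,1,1]}' 20; python3 o.py
python3 -m crank '{"travel":[[0,0,0],[0,0,0],[0,0,0],[0,0,0],[0,0,0]],"turn":[[0,0,0],[0,0,0],[0,0,0],[0,0,0],[0,0,0]],"gripper":[0.8,0.65,0.5,0.4,0.4]}'; python3 o.py
python3 -m crank '{"travel":[[0,0,1],[0,0,3],[0,0,5],[0,0,8],[0,0,11]],"turn":[[0,0,0],[0,0,0],[0,0,0],[0,0,0],[0,0,0]],"gripper":[0.4,0.4,0.4,0.4,0.4]}'
python3 -m crank '{"travel":[[0,2,1],[0,5,2],[0,8,2],[0,8,2],[0,8,2]],"turn":[[0,0,0],[0,0,0],[0,0,0],[0,0,0],[0,0,0]],"gripper":[0.4,0.4,0.4,0.4,0.4]}'
python3 - <<'E'
from h import *
from workcell import bot
f=bot.grab_frame("scene");t=bot.grab_frame("top")
a=cv2.resize(f["pixels"][150:330,190:430],(480,360),interpolation=2);b=cv2.resize(t["pixels"][140:290,150:420],(648,360))[:, :]
b=cv2.resize(b,(320,178));b=np.vstack([b,np.zeros((182,320,3),np.uint8)])
cv2.imwrite("pics/w8.png",np.hstack([a,b])[:,:,::-1])
E
```

```text
clock: 20.25
position: [0.5291, -0.1989, 0.0602]
tool_rot: [3.141, 0.0, 1.783]
force: [0.1, 0.4, 5.1]
grip_width: 0.0109
finger_force: 52.5
   F [0.1 0.4 5.1] M [ 0.077  0.207 -0.025] j7 1.0 tau7 -0.003
clock: 20.75
position: [0.5289, -0.1988, 0.06]
tool_rot: [-3.141, -0.0, 1.783]
force: [-0.3, 0.9, 0.6]
grip_width: 0.0513
finger_force: 0.0
   F [-0.3  0.9  0.6] M [ 0.02  -0.018  0.013] j7 1.0 tau7 0.0
clock: 21.25
position: [0.5287, -0.1989, 0.1717]
tool_rot: [-3.141, 0.0, 1.783]
force: [-0.1, 0.0, 0.7]
grip_width: 0.0511
finger_force: 0.0
clock: 21.75
position: [0.5291, -0.1185, 0.1907]
tool_rot: [3.141, 0.0, 1.784]
force: [-0.7, -0.9, -0.5]
grip_width: 0.0514
finger_force: 0.0
```

View pics/w8.png

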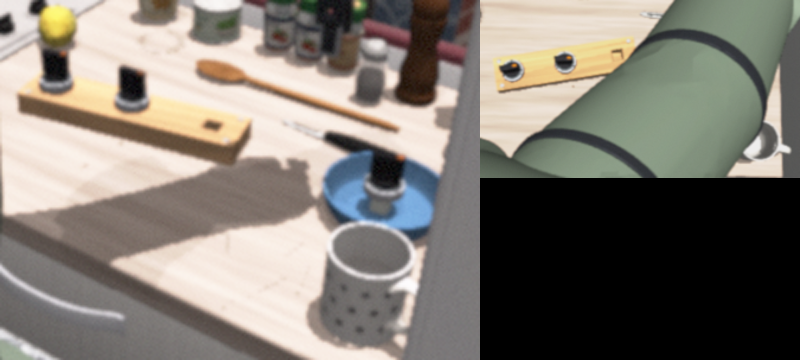

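The dragging bearing stands upright in the dish, the two good ones are seated and turned, the mug is undisturbed, and the gripper is clear of everything.

```bash
python3 -c "
from workcell import bot
print(bot.job_done())"
```

```text
the job is handed in; nothing more can be done
None
```

The job is handed in: bearing A (the -y end of the holder) drags at about 0.57 N m and now stands upright in the blue dish, while B and C turned freely at under 0.05 N m and remain seated with their tangs a quarter turn round.

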